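# Crack a walnut in the bench nutcracker

## Task

Take the whole walnut that lies on the worktop, set it on the little steel rest between the jaws of the nutcracker with its two blunt ends facing the jaws, and let go of it. Then squeeze the nutcracker's two handles together until the shell gives, stop at once so that the kernel is not crushed, and let the handles spring open again, leaving the cracked walnut on the rest. Do not disturb the other things.

Things in the scene. Friction and masses are not known exactly. Their poses are not given: they have to be found in the camera images.
- nut_center (a point): centre of the only loose walnut, tan, seam round its middle: 32 mm across (x), 29 mm from blunt end to blunt end (y; seam in the plane y = 0), 29 mm high; it stands on its flat underside, 14 mm below this point. Take it across its x (pads over the seam), so that the ends stay free for the jaws. 30 to 65 g. The walnuts in the white bowl are fixed and no part of the job
- nut_shell (a joint): how far the shell's +y half has sunk into the other along y, in m; 0: whole. Squeezed end to end it resists with about 26 N, then gives: only 13 N once in by 1 mm, 4 N at 2.5 mm, 1 N at 5 mm; it stays where it is left. Sunk in by 2 mm or more it is cracked, past 6.5 mm the kernel is crushed. Squeezed slowly in the nutcracker it runs in by itself to about 4 mm when it gives
- cracker: fixed nutcracker: wooden foot, two steel levers with dark wooden handles. Origin on the worktop midway between the upright hinge pins (y = +-30 mm); x from the pins along the levers to the handles. Open, the levers lie parallel to x at y = +-30 mm, centred at z = 46 mm, 10 mm thick, to x = 153 mm. Foot 12 mm high, to x = 90 mm (bare worktop under the handles); bridge between the pins 22 mm high
- rest (a point): middle of the top of the steel rest (22 mm along the levers, 26 mm across, 30 mm above the worktop), 60 mm from the pins, axes as the cracker's. Above it the jaw pads, 20 mm wide, face each other along y: one at y = -17.5 mm (open) on a stiff spring (8 N/mm), one on a set screw, anywhere from y = 16.5 to 23.5 mm, not measured: where the walnut is met and cracks must be felt
- grip_l (a point): middle of the wooden handle of the lever at y > 0 (58 mm long, 10 mm thick, 20 mm high), 125 mm from its pin; squeeze here
- grip_r (a point): middle of the handle of the lever at y < 0. Open, both handles are 70 mm wide over all; each swings in on its own pin against a weak spring (0.6 to 1.5 N here) and springs back. The pads meet the walnut after the handles have closed by 10 to 25 mm in all; the force then climbs by 1.5 N per mm to a peak of about 14 N on each handle and drops below 5 N as the shell gives; 5 mm more crush it
- lever_l (a joint): angle of the lever at y > 0 in rad, 0 open, growing as it is squeezed inward
- lever_r (a joint): angle of the lever at y < 0 in rad, 0 open, growing as it is squeezed inward
- salt_shaker: bystander: salt shaker, 44 mm across, 90 mm high, origin at the middle of its underside
- spoon: bystander: spoon with red handle lying flat, 190 mm long, origin below its middle
- pepper_mill: bystander: wooden pepper mill, 58 mm across, 170 mm high, origin at the middle of its underside
- black_mug: bystander: black mug, 84 mm across, 80 mm high, origin at the middle of its underside
- teapot: bystander: white teapot, 140 mm high, origin at the middle of its underside
- tumbler: bystander: glass tumbler, 77 mm across, 89 mm high, origin at the middle of its underside

How it is judged:
By the outcome, as a careful person would: the job done as asked, in the order asked, and still so for the second after the job is handed in, with the robot touching nothing.
It also fails if it takes over 53 s, if anything falls off the work surface, if the arm or the gripper's body presses on something with over 40 N, if the wrist force passes 120 N, or if a joint passes its speed limit or range.

## Robot

A 6-joint arm with a two-finger parallel gripper is mounted at the origin on a cart in front of the work surface, level with it; the furniture and walls round the work are solid. World frame = base frame: x ahead of the robot, y to its left, z up, the work surface at z = 0. Lengths are in m, angles in rad, forces in N, time in s.
With the tool pointing down it reaches from about 0.35 to 0.775 m from the base axis. Payload 5.5 kg.
Tool frame: the origin (TCP) lies at the very end of the fingers, on their centre line; the grasp point (between the pads) lies 19 mm behind it; z points along the fingers, y is the line along which they close (so a half turn about z gives the same grasp; the last joint's range is limited). The gripper opens to 85 mm and grips with 20 to 120 N. Pads are 22 mm wide; open, the fingers measure 114 mm over their backs; the gripper's body (76 mm by 85 mm) begins 54 mm behind the grasp point. The pads swing forward as they close: fully open they stand 13 mm farther back than shut.
Start: joints at [-1.327, 0.313, 0.046, 1.304, 0, 1.431], TCP at [0.215, -0.533, 0.231] pointing down, gripper open.
Joint ranges: [-2.76, 2.76], [-0.86, 1.69], [-1.03, 1.26], [-2.2, 2.34], [-1.47, 1.5], [-3.14, 3.14]. Speed limits (rad/s): [2.57, 2.57, 3.14, 3.14, 3.14, 3.14].

## Interface

Orientations are given as a unit quaternion [w, x, y, z].
In Python, from workcell import env, read_camera, get_calibration gives the robot as it stands.
- The arm moves only by the tool jog_arm, never from a script. Its argument "motion" is one flat list of numbers, 7 for each row, row after row: the shift along the tool's x, y, z as a fraction of full scale, then the turn, a rotation vector about the tool's x, y, z as a fraction of full scale, then the opening, from 0 (shut) to 1 (fully open). In form: [x, y, z, wx, wy, wz, grip, x, y, z, wx, wy, wz, grip, ...]. A call has 1 to 12 rows; each row is the pose to reach, as a shift and turn from the pose commanded when the call began, along the tool's axes at that moment; what a row does not reach only later rows make up. Full scale, the value 1, is 0.2 m for a shift and 90 degrees for a turn. A row lasts 1/8 s, in which the tool goes at most 62.5 mm and 10.7 degrees, less where a joint would pass 70% of its speed; a pose out of reach is approached as far as the arm can. A call with a number of a shift or a turn outside -1 to 1 is refused whole. A call with a gripper value outside its range is refused whole. The fingers move at their own pace and stop on an object; "newtons" is the grip in N (left out, the last holds). Time passes only in rows, so rows that repeat a pose let the fingers close. It gives the time, the measured TCP pose, the force, the opening and the grip force at its end, in the units of the state.
- env.get_state(): the state, without advancing time (a new reading comes with each control period).
- read_camera(name): name is "side" or "top"; returns the picture (420x560x3 uint8, red, green, blue); there is no depth.
- get_calibration(name): a dict with "fx", "fy", "cx", "cy" (pixels), "world_from_camera" (4x4, takes a point from camera to world coordinates). Camera axes: x right, y down, z forward; pixel columns grow to the right and rows downward; lengths in m; the calibration is good to about 2 mm. A picture is of the moment at which its call begins. get_calibration takes no time and is no camera call.
- env.hand_in(): hands the job in; it is judged then, once.
The state is a dict: "clock": time; "joint_pos": joint angles; "qvel": joint speeds; "tau": joint torques, N m; "tcp_pos": TCP position; "orientation": TCP orientation; "wrist_force": force on the tool from outside, world axes, zero at the start; "ft_torque": the same for the moment, N m; "finger_gap": finger opening in m; "grip_force": force on a finger pad.
Only numpy, scipy, OpenCV 4.12 (cv2) and the standard library are available. Lean on these libraries where they do the work, as an engineer would, in place of code of your own. Each camera call takes 0.05 s, during which the arm holds its last target. There are 200 camera calls.

## Working session

There is one attempt and no reset: what is moved stays moved. The work goes in short steps, Python scripts to look and compute and a tool call to move; the robot and the scene stay as the last step left them, time stands still between calls to the robot, and variables do not carry over. Pictures are saved under pics/ and viewed, at most 10 in all, crops included, and the job is handed in when it is done.

Besides the shell and the picture viewer there is one more tool, called after "Request:" by a JSON object that holds its "fn" and its "kwargs". jog_arm: Moves the arm, as the interface text tells. Shift numbers are shares of 0.2 m and turn numbers shares of 90 degrees, none past 1 either way. Its arguments: {"type":"object","properties":{"motion":{"type":"array","items":{"type":"number"}},"newtons":{"type":"number"}},"required":["motion"]}

```bash
mkdir -p pics; ls
python3 - <<'E'
from workcell import env, read_camera, get_calibration
import cv2,numpy as np
for n in("top","side"):
    cv2.imwrite(f"pics/{n}0.png",cv2.cvtColor(read_camera(n),cv2.COLOR_RGB2BGR))
    c=get_calibration(n); print(n,c["fx"],c["fy"],c["cx"],c["cy"]); print(np.round(c["world_from_camera"],4))
s=env.get_state(); print(s)
E
```

```text
pics
top 424.9496920869872 424.9496920869872 280.9326297130373 205.77901575029642
[[ 0.0232 -0.99    0.1392  0.2972]
 [-0.9997 -0.0241 -0.0049  0.0737]
 [ 0.0082 -0.1391 -0.9902  1.4301]
 [ 0.      0.      0.      1.    ]]
side 435.5202252855334 435.5202252855334 276.27846021795244 210.8557813842382
[[ 0.9996 -0.0297  0.002   0.4888]
 [-0.0125 -0.3593  0.9331 -1.2536]
 [-0.027  -0.9328 -0.3595  0.5792]
 [ 0.      0.      0.      1.    ]]
{'clock': 0.1, 'joint_pos': array([-1.32662269e+00,  3.13887204e-01,  4.51141277e-02,  1.30365155e+00,
       -3.07706968e-06,  1.43121373e+00]), 'qvel': array([-0.0005198 , -0.00080854,  0.00101513, -0.00018538,  0.00123199,
        0.00158392]), 'tau': array([ 1.79937884e-03, -4.81724775e+01,  2.99243510e+01,  1.27639709e-02,
       -1.68492174e-04, -3.34107973e-06]), 'tcp_pos': array([ 0.215169  , -0.53271988,  0.23052856]), 'orientation': array([-8.12956819e-04,  9.81647478e-01,  1.90702820e-01, -4.40934403e-05]), 'wrist_force': array([ 0.22017124, -0.39685569, -0.46144877]), 'ft_torque': array([ 0.00536457, -0.01846885, -0.05869055]), 'grip_force': 0.0, 'finger_gap': 0.08558675644156939}
```

View pics/top0.png

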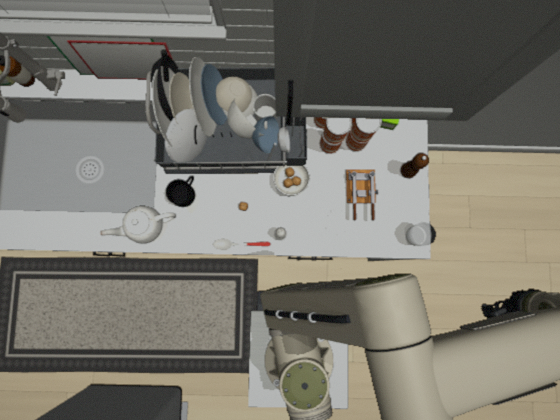

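View pics/side0.png

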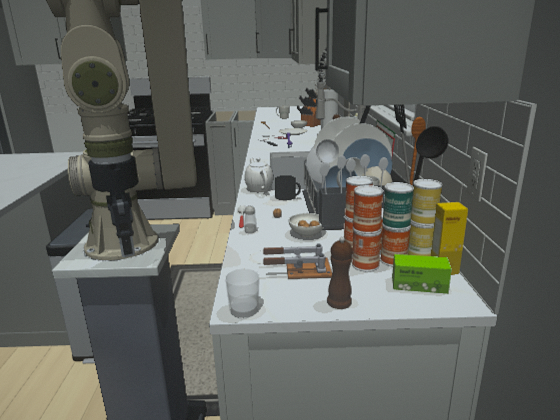

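Top view: loose walnut near (243,206), cracker at about (361,193) with its handles pointing down the picture, towards the robot. Salt shaker is at (280,233), spoon at (243,243), bowl at (290,180). I'll enlarge the key regions.

```bash
cat > h.py <<'E'
import numpy as np,cv2
from workcell import env, read_camera, get_calibration
from scipy.spatial.transform import Rotation as R
def px2w(n,u,v,z):
    c=get_calibration(n);T=np.array(c["world_from_camera"])
    d=T[:3,:3]@[(u-c["cx"])/c["fx"],(v-c["cy"])/c["fy"],1];o=T[:3,3]
    return o+d*(z-o[2])/d[2]
def w2px(n,p):
    c=get_calibration(n);T=np.linalg.inv(np.array(c["world_from_camera"]))
    q=T[:3,:3]@np.array(p)+T[:3,3]
    return np.array([c["cx"]+c["fx"]*q[0]/q[2],c["cy"]+c["fy"]*q[1]/q[2]])
def crop(img,u0,v0,u1,v1,s,fn):
    cv2.imwrite(fn,cv2.resize(cv2.cvtColor(img[v0:v1,u0:u1],cv2.COLOR_RGB2BGR),None,fx=s,fy=s,interpolation=cv2.INTER_CUBIC))
E
python3 - <<'E'
from h import *
t=cv2.cvtColor(cv2.imread("pics/top0.png"),cv2.COLOR_BGR2RGB)
s=cv2.cvtColor(cv2.imread("pics/side0.png"),cv2.COLOR_BGR2RGB)
crop(t,335,160,390,230,8,"pics/tc.png")
crop(s,225,195,345,285,6,"pics/sc.png")
hsv=cv2.cvtColor(t,cv2.COLOR_RGB2HSV)[195:218,232:255]
ys,xs=np.nonzero((hsv[...,1]>70))
u,v=xs.mean()+232,ys.mean()+195
print(u,v,len(xs),np.ptp(xs)+1,np.ptp(ys)+1,px2w("top",u,v,.015))
hs=cv2.cvtColor(s,cv2.COLOR_RGB2HSV)[204:222,268:287]
ys,xs=np.nonzero((hs[...,1]>70)); print(xs.mean()+268,ys.mean()+204,len(xs),px2w("side",xs.mean()+268,ys.mean()+204,.015))
g=t[195:218,232:255]
crop(t,230,193,257,220,20,"pics/nut.png")
E
```

```text
242.9047619047619 205.9047619047619 63 9 9 [0.49256962 0.19436149 0.015     ]
276.8936170212766 212.08510638297872 47 [0.49393129 0.19836148 0.015     ]
```

View pics/tc.png

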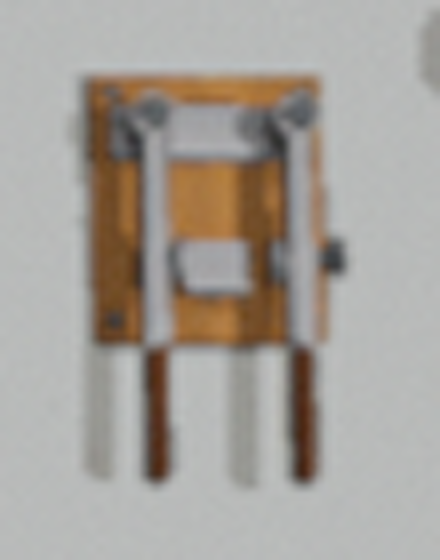

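View pics/sc.png

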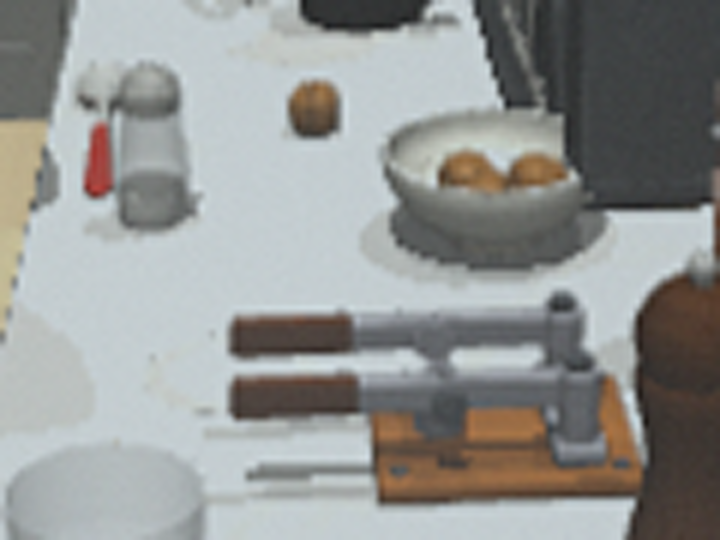

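View pics/nut.png

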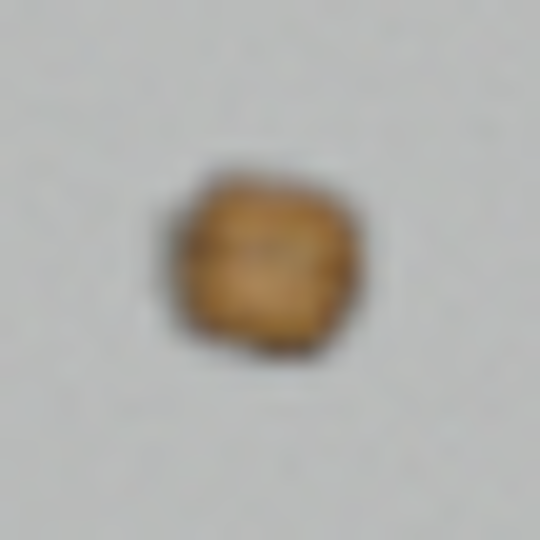

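Top crop: levers at crop u≈155 and 300, handle tips at v≈480, steel rest at (213,267), and the set-screw knob at (335,257), so cracker +y points to picture right (world −y). The side crop shows a vertical seam on the nut. Next I'll fit the cracker and nut yaw from averaged frames.

```bash
cat > m.py <<'E'
from h import *
T=np.mean([read_camera("top").astype(float) for _ in range(8)],0);S=np.mean([read_camera("side").astype(float) for _ in range(8)],0)
np.savez("avg.npz",T=T,S=S)
def big(I,u,v,r=9,s=30):
    c=I[v-r:v+r,u-r:u+r]; c=np.clip((c-20)*1.3,0,255).astype(np.uint8)
    return cv2.resize(c[...,::-1],None,fx=s*14/r/2.5,fy=s*14/r/2.5,interpolation=cv2.INTER_CUBIC)[:400,:400]
cv2.imwrite("pics/nut2.png",np.hstack([cv2.resize(big(T,243,206,8),(400,400)),cv2.resize(big(S,277,212,8),(400,400))]))
t=T.astype(np.uint8);hsv=cv2.cvtColor(t,cv2.COLOR_RGB2HSV)
# foot
def comp(m,u0,v0,u1,v1):
    M=np.zeros(m.shape,np.uint8);M[v0:v1,u0:u1]=m[v0:v1,u0:u1];return M
hand=(hsv[...,1]>70)&(hsv[...,2]<140)
for n,(a,b) in {"left(r)":(348,361),"right(l)":(366,379)}.items():
    M=comp(hand,a,204,b,224);ys,xs=np.nonzero(M)
    P=np.array([px2w("top",x,y,.056)[:2] for x,y in zip(xs,ys)])
    w,V=np.linalg.eigh(np.cov(P.T)); d=V[:,1]; d*=-np.sign(d[0])
    print(n,len(xs),ys.min(),ys.max(),P.mean(0),"axis deg",np.degrees(np.arctan2(d[1],d[0])),"ext",np.ptp(P@d))
foot=(hsv[...,1]>90)&(hsv[...,2]>100)
M=comp(foot,343,165,380,206)
ys,xs=np.nonzero(M);P=np.array([px2w("top",x,y,.012)[:2]*1000 for x,y in zip(xs,ys)],np.float32)
print("foot",cv2.minAreaRect(P))
for u,v in[(97/8+335,343/8+160),(327/8+335,343/8+160),(90/8+335,75/8+160),(320/8+335,78/8+160)]:print(px2w("top",u-.5,v-.5,.012))
print("rest",px2w("top",213/8+335-.5,267/8+160-.5,.03))
for nm,I,c,r in(("top",T,(243,206),8),("side",S,(277,212),8)):
    q=I[c[1]-r:c[1]+r+1,c[0]-r:c[0]+r+1]; w=np.clip((q[...,0]-q[...,2])-np.median(q[...,0]-q[...,2])-5,0,40)
    yy,xx=np.mgrid[-r:r+1,-r:r+1];W=w.sum();mx,my=(w*xx).sum()/W,(w*yy).sum()/W
    C=np.cov(np.vstack([xx.ravel(),yy.ravel()]),aweights=w.ravel());l,V=np.linalg.eigh(C)
    print(nm,c[0]+mx,c[1]+my,np.sqrt(l)*4,"major",V[:,1],px2w(nm,c[0]+mx,c[1]+my,.0145))
E
python3 m.py
```

```text
left(r) 33 204 219 [ 0.47799691 -0.17350594] axis deg -179.31499936517147 ext 0.04939645796648673
right(l) 32 204 219 [ 0.47877641 -0.23249339] axis deg 179.5868791508496 ext 0.04948884700748657
foot ((566.5452270507812, -202.72308349609375), (121.05213928222656, 96.48085021972656), 2.112673044204712)
[ 0.51353091 -0.15497011  0.012     ]
[ 0.51590376 -0.25224238  0.012     ]
[ 0.62917188 -0.15178813  0.012     ]
[ 0.6303266  -0.25013926  0.012     ]
rest [ 0.5441186  -0.20059072  0.03      ]
top 242.93643169939256 205.76630409191506 [9.01854993 9.6649967 ] major [-0.99613693 -0.08781352] [0.49311095 0.19431451 0.0145    ]
side 276.7414880201765 211.84791929382092 [ 9.36273512 11.41680545] major [0.12831807 0.99173306] [0.4934233  0.20203979 0.0145    ]
```

View pics/nut2.png

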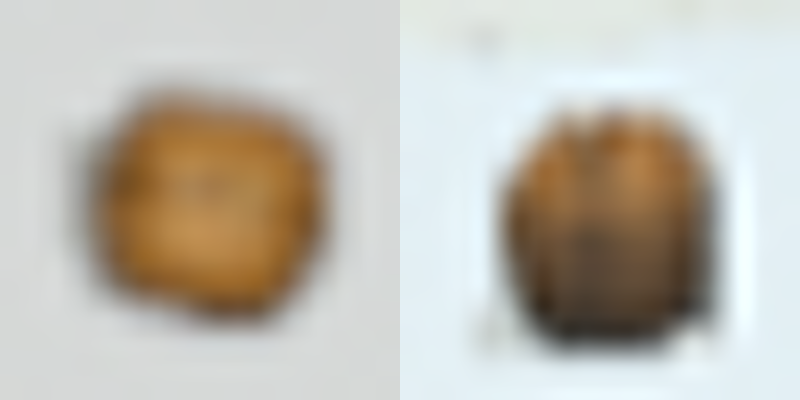

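Nut seam axis runs nearly along world y (tilted about 8°), and the blunt ends point along world x. Nut is at about (0.493, 0.195), cracker origin at about (0.605, −0.199) with yaw 181.5°, and rest at about (0.545, −0.2005). The sizes (60 mm lever spacing, foot edge, handle tips) agree with what was given.

```bash
cat >> h.py <<'E'
def go(p,ang=None,verbose=1):
    """shift/turn fractions in tool axes to bring TCP to p, pointing down with closing axis at world angle ang (mod 180)"""
    s=env.get_state();q=s["orientation"];A=R.from_quat([q[1],q[2],q[3],q[0]]);M=A.as_matrix()
    d=M.T@(np.array(p)-s["tcp_pos"])/.2
    cur=np.degrees(np.arctan2(M[1,1],M[0,1]));out=[0,0,0]
    if ang is not None:
        e=(ang-cur+90)%180-90; a=np.radians(cur+e); y=np.array([np.cos(a),np.sin(a),0]);z=np.array([0,0,-1.])
        B=R.from_matrix(np.column_stack([np.cross(y,z),y,z])); out=(A.inv()*B).as_rotvec()/(np.pi/2)
    print("t",round(s["clock"],2),"tcp",s["tcp_pos"].round(4),"close",round(cur,1),"shift",d.round(3),"turn",np.round(out,3),"gap",round(s["finger_gap"],4),"F",s["wrist_force"].round(1),"grip",round(s["grip_force"],1),"j",s["joint_pos"].round(2))
E
python3 - <<'E'
from h import *
go([.493,.195,.15],82.5)
go([.34,-.36,.22],82.5);go([.44,-.09,.2],82.5)
E
```

```text
t 0.9 tcp [ 0.2153 -0.5332  0.2313] close -68.0 shift [ 2.651 -2.856  0.406] turn [ 0.    -0.     0.328] gap 0.0855 F [-0.1 -0.1 -0.1] grip 0.0 j [-1.33  0.31  0.05  1.3   0.    1.43]
t 0.9 tcp [ 0.2153 -0.5332  0.2313] close -68.0 shift [ 0.902 -0.57   0.057] turn [ 0.    -0.     0.328] gap 0.0855 F [-0.1 -0.1 -0.1] grip 0.0 j [-1.33  0.31  0.05  1.3   0.    1.43]
t 0.9 tcp [ 0.2153 -0.5332  0.2313] close -68.0 shift [ 1.872 -1.634  0.156] turn [ 0.    -0.     0.328] gap 0.0855 F [-0.1 -0.1 -0.1] grip 0.0 j [-1.33  0.31  0.05  1.3   0.    1.43]
```

Request:
{"fn": "jog_arm", "kwargs": {"motion": [0.9,-0.95,0,0,0,0,0.65,0.9,-0.95,0,0,0,0,0.65,0.9,-0.95,0,0,0,0,0.65,0.9,-0.95,0,0,0,0,0.65,0.9,-0.95,0,0,0,0,0.65]}}

```text
clock: 1.52
tcp_pos: [0.3116, -0.2863, 0.2317]
orientation: [-0.0, 0.981, 0.193, 0.0]
wrist_force: [-0.4, -0.3, 0.4]
finger_gap: 0.0553
grip_force: 0.0
```

Request:
{"fn": "jog_arm", "kwargs": {"motion": [0.9,-0.95,0,0,0,0,0.65,0.9,-0.95,0,0,0,0,0.65,0.9,-0.95,0,0,0,0,0.65,0.9,-0.95,0,0,0,0,0.65,0.9,-0.95,0,0,0,0,0.65]}}

```text
clock: 2.15
tcp_pos: [0.408, -0.0435, 0.2315]
orientation: [0.0, 0.981, 0.193, 0.0]
wrist_force: [0.4, 0.0, -0.8]
finger_gap: 0.0551
grip_force: 0.0
```

Request:
{"fn": "jog_arm", "kwargs": {"motion": [0.85,-0.95,0.4,0,0,0.328,0.65,0.85,-0.95,0.4,0,0,0.328,0.65,0.85,-0.95,0.4,0,0,0.328,0.65,0.85,-0.95,0.4,0,0,0.328,0.65,0.85,-0.95,0.4,0,0,0.328,0.65,0.85,-0.95,0.4,0,0,0.328,0.65]}}

```text
clock: 2.9
tcp_pos: [0.4829, 0.0687, 0.1554]
orientation: [-0.024, 0.999, -0.026, -0.001]
wrist_force: [0.6, -0.3, -0.4]
finger_gap: 0.0555
grip_force: 0.0
```

Run:
```python
from h import *
go([.493,.195,.15],82.5);go([.493,.195,.003],82.5)
```

```text
t 2.9 tcp [0.4829 0.0687 0.1554] close -93.0 shift [ 0.018 -0.631  0.057] turn [-0.03   0.003  0.05 ] gap 0.0555 F [ 0.6 -0.3 -0.4] grip 0.0 j [-0.05  0.18 -0.32  1.07  0.05  3.14]
t 2.9 tcp [0.4829 0.0687 0.1554] close -93.0 shift [ 0.019 -0.597  0.791] turn [-0.03   0.003  0.05 ] gap 0.0555 F [ 0.6 -0.3 -0.4] grip 0.0 j [-0.05  0.18 -0.32  1.07  0.05  3.14]
```

The last joint hit its limit, so I'll take the half-turn the other way.

Request:
{"fn": "jog_arm", "kwargs": {"motion": [0.018,-0.631,0,0,0,-0.11,0.65,0.018,-0.631,0,0,0,-0.22,0.65,0.018,-0.631,0,0,0,-0.33,0.65,0.018,-0.631,0,0,0,-0.44,0.65,0.018,-0.631,0,0,0,-0.55,0.65,0.018,-0.631,0,0,0,-0.66,0.65,0.018,-0.631,0,0,0,-0.77,0.65,0.018,-0.631,0,0,0,-0.88,0.65,0.018,-0.631,0,0,0,-0.98,0.65]}}

```text
clock: 4.03
tcp_pos: [0.4928, 0.1947, 0.1623]
orientation: [-0.017, 0.734, 0.679, 0.017]
wrist_force: [0.5, -0.1, -0.5]
finger_gap: 0.0557
grip_force: 0.0
```

Run:
```python
from h import *
go([.493,.195,.15],82.5)
```

```text
t 4.03 tcp [0.4928 0.1947 0.1623] close -4.5 shift [-0.001  0.001  0.062] turn [ 0.022 -0.025 -0.966] gap 0.0557 F [ 0.5 -0.1 -0.5] grip 0.0 j [ 0.2   0.24 -0.22  1.1   0.05  1.85]
```

Request:
{"fn": "jog_arm", "kwargs": {"motion": [0,0,0.06,0.022,-0.025,-0.24,0.65,0,0,0.06,0.022,-0.025,-0.48,0.65,0,0,0.06,0.022,-0.025,-0.72,0.65,0,0,0.06,0.022,-0.025,-0.966,0.65,0,0,0.06,0.022,-0.025,-0.966,0.65,0,0,0.06,0.022,-0.025,-0.966,0.65,0,0,0.06,0.022,-0.025,-0.966,0.65,0,0,0.06,0.022,-0.025,-0.966,0.65,0,0,0.06,0.022,-0.025,-0.966,0.65,0,0,0.06,0.022,-0.025,-0.966,0.65]}}

```text
clock: 5.28
tcp_pos: [0.4927, 0.1956, 0.1501]
orientation: [-0.001, 0.069, 0.998, 0.0]
wrist_force: [-0.4, -0.5, -0.8]
finger_gap: 0.0555
grip_force: 0.0
```

Run:
```python
from h import *
go([.493,.195,.003],82.5)
```

```text
t 5.28 tcp [0.4927 0.1956 0.1501] close 82.1 shift [-0.003 -0.003  0.736] turn [ 0.    -0.001 -0.005] gap 0.0555 F [-0.4 -0.5 -0.8] grip 0.0 j [ 0.23  0.27 -0.22  1.08  0.    0.36]
```

Request:
{"fn": "jog_arm", "kwargs": {"motion": [0,0,0.3,0,0,0,0.65,0,0,0.5,0,0,0,0.65,0,0,0.65,0,0,0,0.65,0,0,0.73,0,0,0,0.65,0,0,0.73,0,0,0,0.65,0,0,0.73,0,0,0,0.3,0,0,0.73,0,0,0,0.2,0,0,0.73,0,0,0,0.2,0,0,0.73,0,0,0,0.2], "newtons": 22}}

```text
clock: 6.4
tcp_pos: [0.4935, 0.1963, 0.0052]
orientation: [0.001, 0.067, 0.998, 0.001]
wrist_force: [0.0, -0.4, 6.8]
finger_gap: 0.0313
grip_force: 22.6
```

Run:
```python
from h import *
go([.493,.195,.15])
I=read_camera("side");J=read_camera("top")
f=lambda a:cv2.resize(a[...,::-1],(400,400),interpolation=cv2.INTER_CUBIC)
cv2.imwrite("pics/g1.png",np.hstack([f(I[180:225,255:300]),f(J[180:230,220:270])]))
```

```text
t 6.4 tcp [0.4935 0.1963 0.0052] close 82.3 shift [ 0.001 -0.006 -0.724] turn [0 0 0] gap 0.0313 F [ 0.  -0.4  6.8] grip 22.6 j [ 0.23  0.41 -0.42  0.74  0.    0.36]
```

View pics/g1.png

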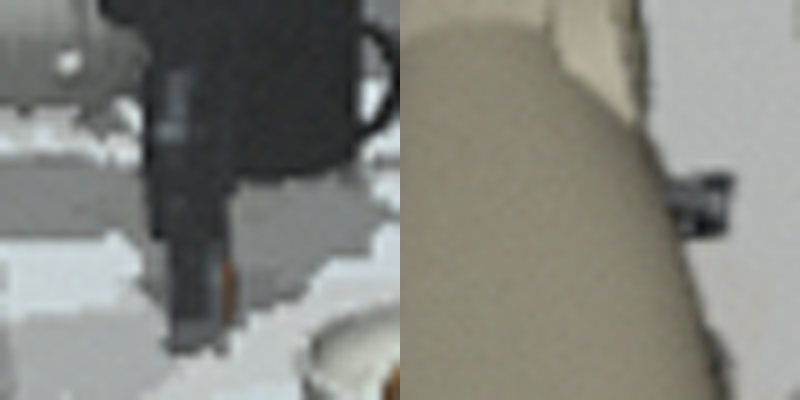

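Finger and nut seen from the side: the nut peeks out to the right of the finger, so its centre is perhaps 1–2 mm at +x of the grip centre; gap is 31 mm. Lifting.

Request:
{"fn": "jog_arm", "kwargs": {"motion": [0,0,-0.25,0,0,0,0.2,0,0,-0.5,0,0,0,0.2,0,0,-0.72,0,0,0,0.2,0,0,-0.72,0,0,0,0.2]}}

```text
clock: 7.0
tcp_pos: [0.4952, 0.1967, 0.1521]
orientation: [0.003, 0.067, 0.998, 0.001]
wrist_force: [0.7, 0.4, -0.7]
finger_gap: 0.0312
grip_force: 22.3
```

Run:
```python
from h import *
go([.545,-.2005,.15],1.5)
print(px2w("side",355,266,0),px2w("side",340,306,0),px2w("side",305,235,0))
I=read_camera("side");c=w2px("side",env.get_state()["tcp_pos"]);print(c)
q=I[int(c[1])-22:int(c[1])+8,int(c[0])-15:int(c[0])+16];cv2.imwrite("pics/g2.png",cv2.resize(q[...,::-1],None,fx=16,fy=16,interpolation=cv2.INTER_CUBIC))
```

```text
t 7.0 tcp [0.4952 0.1967 0.1521] close 82.3 shift [-0.513 -1.935  0.007] turn [0.004 0.002 0.898] gap 0.0312 F [ 0.7  0.4 -0.7] grip 22.3 j [ 0.23  0.26 -0.22  1.08  0.    0.36]
[ 0.70351776 -0.19080778  0.        ] [ 0.63350495 -0.38282937  0.        ] [0.58168818 0.02590515 0.        ]
[275.82568641 176.02948879]
```

View pics/g2.png

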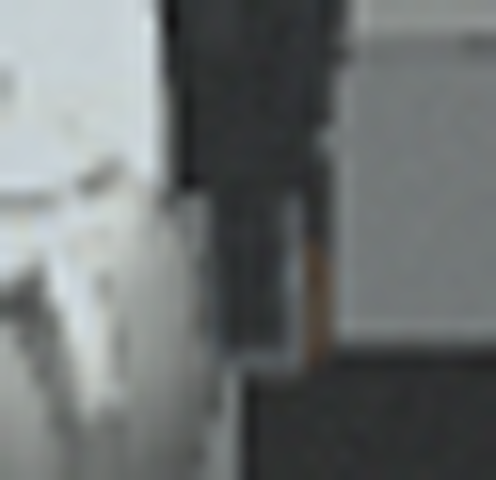

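Nut centre sits about 2.5 mm at world +x of the finger centre; after the turn that becomes world −y, and I'll offset for it.

Request:
{"fn": "jog_arm", "kwargs": {"motion": [-0.25,-0.97,0,0,0,0,0.2,-0.25,-0.97,0,0,0,0,0.2,-0.25,-0.97,0,0,0,0,0.2,-0.25,-0.97,0,0,0,0,0.2]}}

```text
clock: 7.55
tcp_pos: [0.5153, -0.0062, 0.1461]
orientation: [-0.002, 0.07, 0.998, -0.0]
wrist_force: [-0.5, 0.3, 0.1]
finger_gap: 0.0309
grip_force: 22.4
```

Request:
{"fn": "jog_arm", "kwargs": {"motion": [-0.26,-0.96,0,0,0,0.11,0.2,-0.26,-0.96,0,0,0,0.22,0.2,-0.26,-0.96,0,0,0,0.33,0.2,-0.26,-0.96,0,0,0,0.44,0.2,-0.26,-0.96,0,0,0,0.55,0.2,-0.26,-0.96,0,0,0,0.66,0.2,-0.26,-0.96,0,0,0,0.77,0.2,-0.26,-0.96,0,0,0,0.898,0.2,-0.26,-0.96,0,0,0,0.898,0.2,-0.26,-0.96,0,0,0,0.898,0.2]}}

```text
clock: 8.8
tcp_pos: [0.5414, -0.1995, 0.1468]
orientation: [-0.001, 0.697, 0.717, -0.001]
wrist_force: [-0.2, -0.0, -1.1]
finger_gap: 0.0312
grip_force: 22.4
```

Run:
```python
from h import *
go([.545,-.1988,.08],1.5)
```

```text
t 8.8 tcp [ 0.5414 -0.1995  0.1468] close 1.7 shift [0.003 0.019 0.334] turn [-0.002 -0.001  0.002] gap 0.0312 F [-0.2 -0.  -1.1] grip 22.4 j [-0.49  0.36 -0.1   1.11 -0.    1.05]
```

Request:
{"fn": "jog_arm", "kwargs": {"motion": [0.003,0.018,0.15,0,0,0,0.2,0.003,0.018,0.3,0,0,0,0.2,0.003,0.018,0.4,0,0,0,0.2,0.003,0.018,0.46,0,0,0,0.2,0.003,0.018,0.5,0,0,0,0.2,0.003,0.018,0.5,0,0,0,0.2]}}

```text
clock: 9.55
tcp_pos: [0.5451, -0.1995, 0.0474]
orientation: [-0.001, 0.698, 0.716, -0.0]
wrist_force: [0.4, -0.7, -1.2]
finger_gap: 0.0312
grip_force: 22.4
```

Run:
```python
from h import *
go([.545,-.1988,.036],1.5)
I=read_camera("side");J=read_camera("top")
f=lambda a:cv2.resize(a[...,::-1],(400,400),interpolation=cv2.INTER_CUBIC)
print(w2px("top",[.545,-.2,.044]),w2px("side",[.545,-.2,.044]))
cv2.imwrite("pics/p1.png",np.hstack([f(I[230:285,265:320+10-10]),f(J[165:225,335:395])]))
```

```text
t 9.55 tcp [ 0.5451 -0.1995  0.0474] close 1.5 shift [ 0.003 -0.     0.057] turn [-0.001 -0.    -0.   ] gap 0.0312 F [ 0.4 -0.7 -1.2] grip 22.4 j [-0.49  0.44 -0.24  0.89 -0.    1.06]
[361.77031535 191.89408068] [297.5598374  254.92336076]
```

View pics/p1.png

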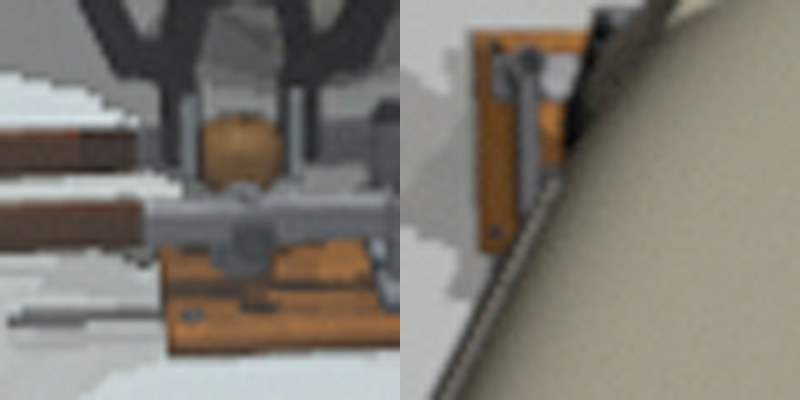

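Side view: nut hangs between the levers at (240,150), nearly in line with the set-screw knob at (245,240), and no side force. Lowering with a +1.5 mm x correction.

Request:
{"fn": "jog_arm", "kwargs": {"motion": [0.002,0.008,0.02,0,0,0,0.2,0.002,0.008,0.04,0,0,0,0.2,0.002,0.008,0.055,0,0,0,0.2,0.002,0.008,0.055,0,0,0,0.2]}}

```text
clock: 10.15
tcp_pos: [0.5467, -0.1993, 0.0363]
orientation: [-0.001, 0.698, 0.716, -0.001]
wrist_force: [0.7, -1.9, -0.5]
finger_gap: 0.0307
grip_force: 22.3
```

Request:
{"fn": "jog_arm", "kwargs": {"motion": [-0.003,0,0.005,0,0,0,0.2,-0.003,0,0.01,0,0,0,0.2,-0.003,0,0.01,0,0,0,0.2]}}

```text
clock: 10.52
tcp_pos: [0.5467, -0.1996, 0.0352]
orientation: [-0.001, 0.698, 0.716, -0.0]
wrist_force: [-2.2, -1.1, 5.5]
finger_gap: 0.0307
grip_force: 22.9
```

Request:
{"fn": "jog_arm", "kwargs": {"motion": [0,0,-0.005,0,0,0,0.35,0,0,-0.005,0,0,0,0.5,0,0,-0.005,0,0,0,0.6,0,0,-0.005,0,0,0,0.6,0,0,-0.15,0,0,0,0.6,0,0,-0.4,0,0,0,0.6,0,0,-0.6,0,0,0,0.6,0,0,-0.6,0,0,0,0.6]}}

```text
clock: 11.52
tcp_pos: [0.5492, -0.2008, 0.1585]
orientation: [0.003, 0.698, 0.716, 0.001]
wrist_force: [0.3, -1.8, -0.8]
finger_gap: 0.0509
grip_force: 0.0
```

Run:
```python
from h import *
go([.480,-.2025,.16],91.5);go([.480,-.2025,.027],91.5)
I=read_camera("side");
cv2.imwrite("pics/p2.png",cv2.resize(I[225:290,255:340][...,::-1],None,fx=8,fy=8,interpolation=cv2.INTER_CUBIC))
b=I[230:262,285:312].astype(int);m=(b[...,0]-b[...,2])>35;ys,xs=np.nonzero(m);print(xs.mean()+285,ys.mean()+230,len(xs), xs.min()+285,xs.max()+285,ys.min()+230,ys.max()+230)
```

```text
t 11.53 tcp [ 0.5492 -0.2008  0.1585] close 1.5 shift [ 0.    -0.346 -0.009] turn [ 0.004 -0.001  1.   ] gap 0.0509 F [ 0.3 -1.8 -0.8] grip 0.0 j [-0.49  0.36 -0.07  1.14 -0.    1.06]
t 11.53 tcp [ 0.5492 -0.2008  0.1585] close 1.5 shift [ 0.003 -0.349  0.656] turn [ 0.004 -0.001  1.   ] gap 0.0509 F [ 0.3 -1.8 -0.8] grip 0.0 j [-0.49  0.36 -0.07  1.14 -0.    1.06]
298.0925925925926 252.48148148148147 54 293 303 250 255
```

Request:
{"fn": "jog_arm", "kwargs": {"motion": [0,-0.345,0,0.004,0,-0.11,1,0,-0.345,0,0.004,0,-0.22,1,0,-0.345,0,0.004,0,-0.33,1,0,-0.345,0,0.004,0,-0.44,1,0,-0.345,0,0.004,0,-0.55,1,0,-0.345,0,0.004,0,-0.66,1,0,-0.345,0,0.004,0,-0.77,1,0,-0.345,0,0.004,0,-0.88,1,0,-0.345,0,0.004,0,-1,1,0,-0.345,0,0.004,0,-1,1,0,-0.345,0,0.004,0,-1,1]}}

```text
clock: 12.95
tcp_pos: [0.4774, -0.2012, 0.1538]
orientation: [-0.003, -0.011, 1.0, -0.001]
wrist_force: [-0.2, -0.3, -0.0]
finger_gap: 0.0856
grip_force: 0.0
```

Run:
```python
from h import *
go([.480,-.2027,.10],91.5);go([.480,-.2027,.018],91.5)
```

```text
t 12.95 tcp [ 0.4774 -0.2012  0.1538] close 91.3 shift [-0.015 -0.007  0.269] turn [-0.002 -0.004 -0.002] gap 0.0856 F [-0.2 -0.3 -0. ] grip 0.0 j [-0.55  0.25 -0.24  1.09 -0.01 -0.57]
t 12.95 tcp [ 0.4774 -0.2012  0.1538] close 91.3 shift [-0.017 -0.006  0.679] turn [-0.002 -0.004 -0.002] gap 0.0856 F [-0.2 -0.3 -0. ] grip 0.0 j [-0.55  0.25 -0.24  1.09 -0.01 -0.57]
```

Request:
{"fn": "jog_arm", "kwargs": {"motion": [-0.015,-0.007,0.2,0,0,0,1,-0.015,-0.007,0.35,0,0,0,1,-0.015,-0.007,0.45,0,0,0,1,-0.015,-0.007,0.52,0,0,0,1,-0.015,-0.007,0.58,0,0,0,1,-0.015,-0.007,0.63,0,0,0,1,-0.015,-0.007,0.67,0,0,0,1,-0.015,-0.007,0.67,0,0,0,1], "newtons": 20}}

```text
clock: 13.95
tcp_pos: [0.4799, -0.2031, 0.0202]
orientation: [-0.003, -0.013, 1.0, -0.002]
wrist_force: [0.9, 1.1, 0.5]
finger_gap: 0.0855
grip_force: 0.0
```

Run:
```python
from h import *
go([.480,-.2027,.018],91.5)
```

```text
t 13.95 tcp [ 0.4799 -0.2031  0.0202] close 91.5 shift [-0.     0.002  0.011] turn [-0.002 -0.004 -0.001] gap 0.0855 F [0.9 1.1 0.5] grip 0.0 j [-0.55  0.38 -0.42  0.78 -0.01 -0.58]
```

Request:
{"fn": "jog_arm", "kwargs": {"motion": [0,0,0,0,0,0,0.9,0,0,0,0,0,0,0.82,0,0,0,0,0,0,0.78,0,0,0,0,0,0,0.74,0,0,0,0,0,0,0.72,0,0,0,0,0,0,0.72]}}

```text
clock: 14.7
tcp_pos: [0.4805, -0.2033, 0.0208]
orientation: [-0.003, -0.013, 1.0, -0.002]
wrist_force: [1.0, 0.7, 1.5]
finger_gap: 0.0614
grip_force: 1.0
```

Request:
{"fn": "jog_arm", "kwargs": {"motion": [0,0,0,0,0,0,0.71,0,0,0,0,0,0,0.7,0,0,0,0,0,0,0.69,0,0,0,0,0,0,0.68,0,0,0,0,0,0,0.68]}}

```text
clock: 15.32
tcp_pos: [0.4802, -0.2033, 0.0207]
orientation: [-0.003, -0.013, 1.0, -0.002]
wrist_force: [1.0, 0.5, 1.2]
finger_gap: 0.0582
grip_force: 1.2
```

Request:
{"fn": "jog_arm", "kwargs": {"motion": [0,0,0,0,0,0,0.67,0,0,0,0,0,0,0.66,0,0,0,0,0,0,0.65,0,0,0,0,0,0,0.65]}}

```text
clock: 15.82
tcp_pos: [0.4802, -0.2033, 0.0208]
orientation: [-0.003, -0.013, 1.0, -0.002]
wrist_force: [0.3, 0.7, 3.9]
finger_gap: 0.0555
grip_force: 2.9
```

Request:
{"fn": "jog_arm", "kwargs": {"motion": [0,0,0,0,0,0,0.64,0,0,0,0,0,0,0.63,0,0,0,0,0,0,0.63]}}

```text
clock: 16.2
tcp_pos: [0.4802, -0.2033, 0.021]
orientation: [-0.003, -0.013, 1.0, -0.002]
wrist_force: [-1.5, 0.8, 6.4]
finger_gap: 0.0538
grip_force: 5.3
```

Request:
{"fn": "jog_arm", "kwargs": {"motion": [0,0,0,0,0,0,0.62,0,0,0,0,0,0,0.61,0,0,0,0,0,0,0.6,0,0,0,0,0,0,0.6]}}

```text
clock: 16.7
tcp_pos: [0.4803, -0.2033, 0.0214]
orientation: [-0.003, -0.013, 1.0, -0.002]
wrist_force: [-2.6, 0.7, 9.9]
finger_gap: 0.0514
grip_force: 9.1
```

Request:
{"fn": "jog_arm", "kwargs": {"motion": [0,0,0,0,0,0,0.593,0,0,0,0,0,0,0.586,0,0,0,0,0,0,0.586]}}

```text
clock: 17.08
tcp_pos: [0.4803, -0.2033, 0.0216]
orientation: [-0.002, -0.013, 1.0, -0.002]
wrist_force: [-2.6, 1.3, 11.3]
finger_gap: 0.0501
grip_force: 11.0
```

Request:
{"fn": "jog_arm", "kwargs": {"motion": [0,0,0,0,0,0,0.58,0,0,0,0,0,0,0.574,0,0,0,0,0,0,0.574]}}

```text
clock: 17.45
tcp_pos: [0.4803, -0.2033, 0.0217]
orientation: [-0.002, -0.013, 1.0, -0.002]
wrist_force: [-3.7, 1.7, 12.1]
finger_gap: 0.0494
grip_force: 12.6
```

Request:
{"fn": "jog_arm", "kwargs": {"motion": [0,0,0,0,0,0,0.57,0,0,0,0,0,0,0.566,0,0,0,0,0,0,0.566]}}

```text
clock: 17.82
tcp_pos: [0.4804, -0.2034, 0.0219]
orientation: [-0.002, -0.013, 1.0, -0.002]
wrist_force: [-3.4, 0.9, 13.2]
finger_gap: 0.0487
grip_force: 13.7
```

Request:
{"fn": "jog_arm", "kwargs": {"motion": [0,0,0,0,0,0,0.562,0,0,0,0,0,0,0.558,0,0,0,0,0,0,0.558]}}

```text
clock: 18.2
tcp_pos: [0.4805, -0.2034, 0.0213]
orientation: [-0.002, -0.013, 1.0, -0.002]
wrist_force: [-0.6, -0.9, 3.9]
finger_gap: 0.0478
grip_force: 2.6
```

The force fell from 13.7 to 2.6 N, so the shell has given. Opening now.

Request:
{"fn": "jog_arm", "kwargs": {"motion": [0,0,0,0,0,0,0.63,0,0,0,0,0,0,0.72,0,0,0,0,0,0,0.82,0,0,0,0,0,0,0.92,0,0,0,0,0,0,1,0,0,0,0,0,0,1,0,0,0,0,0,0,1,0,0,-0.15,0,0,0,1,0,0,-0.35,0,0,0,1,0,0,-0.6,0,0,0,1,0,0,-0.9,0,0,0,1,0,0,-0.9,0,0,0,1]}}

```text
clock: 19.7
tcp_pos: [0.484, -0.2042, 0.206]
orientation: [0.002, -0.013, 1.0, -0.005]
wrist_force: [0.2, 0.4, -0.9]
finger_gap: 0.0854
grip_force: 0.0
```

Run:
```python
from h import *
go([.480,-.2027,.2])
I=read_camera("side")
cv2.imwrite("pics/end.png",cv2.resize(I[205:290,235:345][...,::-1],None,fx=7,fy=7,interpolation=cv2.INTER_CUBIC))
```

```text
t 19.7 tcp [ 0.484  -0.2042  0.206 ] close 91.5 shift [0.02  0.008 0.03 ] turn [0 0 0] gap 0.0854 F [ 0.2  0.4 -0.9] grip 0.0 j [-0.55  0.22 -0.14  1.2  -0.01 -0.57]
```

View pics/end.png

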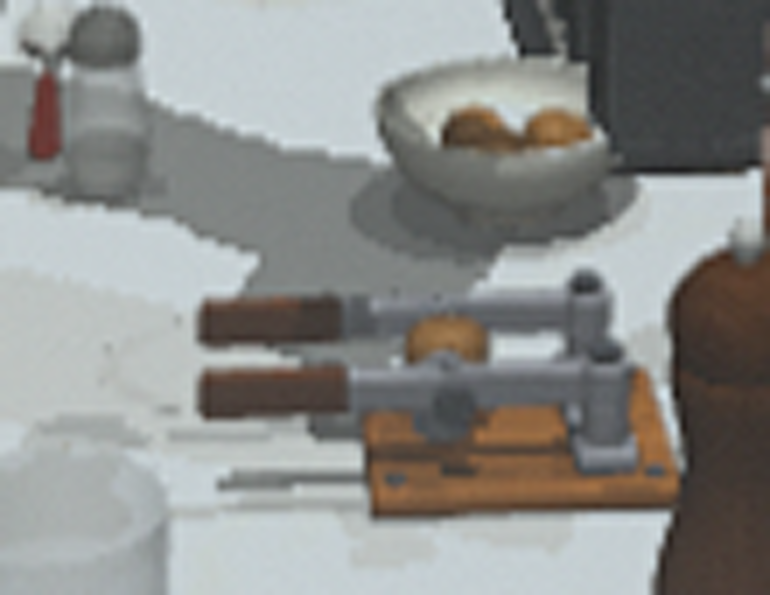

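The side view shows the walnut on the rest at (447,340), both levers sprung open and parallel, and the other things undisturbed.

```bash
python3 -c "
from workcell import env
print(env.hand_in())"
```

```text
the job is handed in; nothing more can be done
None
```

The walnut is on the rest; the handle force fell from 13.7 N to 2.6 N as the shell gave, I opened the handles at once, they sprang open, and I handed the job in at about 20 s (the result was not reported back).

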